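# Uncouple a small trailer tongue from its ball

## Robot

A 6-joint arm with a two-finger parallel gripper is mounted at the origin on the work surface. World frame = base frame: x ahead of the robot, y to its left, z up, the work surface at z = 0. Lengths are in m, angles in degrees, forces in N, time in s.
With the tool pointing down it reaches from about 0.3 to 0.75 m from the base axis. Payload 8.5 kg.
Tool frame: the origin (TCP) lies on the centre line of the jaws, within the pads' length; the fingertips stand 17 mm ahead of it and the grasp point (between the pads) lies 2 mm behind it; z points along the fingers, y is the direction in which the jaws open and shut (so a half turn about z gives the same grasp; the last joint's range is limited). The gripper opens to 85 mm and grips with 20 to 120 N. Pads are 22 mm wide; open, the fingers measure 114 mm over their backs; the gripper's body (76 mm by 85 mm) begins 54 mm behind the grasp point. The pads swing forward as they close: fully open they stand 13 mm farther back than shut.
Start: joints at [58.253, 21.807, 74.336, -0, 83.858, -12.336], TCP at [0.183, 0.519, 0.248] pointing down, gripper open.
Joint ranges: [-178.18, 178.18], [-50.72, 133.34], [12.68, 142.11], [-81.47, 261.47], [9.98, 163.14], [-165.26, 165.26]. Speed limits (degrees/s): [136.94, 136.94, 180, 180, 180, 180].

## Interface

Orientations are given as a 3x3 rotation matrix whose columns are the frame's x, y, z axes.
In Python, from rig import env, imaging, close_job gives the robot as it stands.
- The arm moves only by the tool step_arm, never from a script. Its argument "steps" is one flat list of numbers, 7 for each row, row after row: the opening, from 0 (shut) to 1 (fully open), then the shift along the tool's x, y, z as a fraction of full scale, then the turn, a rotation vector about the tool's x, y, z as a fraction of full scale. A call has 1 to 10 rows; each row is the pose to reach, as a shift and turn from the pose commanded when the call began, along the tool's axes at that moment; what a row does not reach only later rows make up. Full scale, the value 1, is 0.3 m for a shift and 45 degrees for a turn. A row lasts 1/10 s, in which the tool goes at most 50 mm and 8.59 degrees, less where a joint would pass 70% of its speed; a pose out of reach is approached as far as the arm can. A call with a number of a shift or a turn outside -1 to 1 is refused whole. A call with a gripper value outside its range is refused whole. The fingers move at their own pace and stop on an object; "grip_force" is the grip in N (left out, the last holds). Time passes only in rows, so rows that repeat a pose let the fingers close. It gives the time, the measured TCP pose, the force and the opening at its end, in the units of the state.
- env.observe(): the state, without advancing time (a new reading comes with each control period).
- imaging.get_image(name): name is "scene" or "top" or "wrist"; returns (picture, depth): 384x512x3 uint8, blue, green, red; 384x512 float32, m along the optical axis (not along the pixel's ray), 0 where there is no reading.
- imaging.get_calibration(name): a dict with "camera_matrix" (3x3 intrinsics, pixels), "world_from_camera" (4x4, takes a point from camera to world coordinates). Camera axes: x right, y down, z forward; pixel columns grow to the right and rows downward; lengths in m; the calibration is good to about 2 mm. The wrist camera is an equidistant fisheye: a pixel r from the principal point sees the ray r / f radians off the axis. A picture is of the moment at which its call begins: read the wrist's pose just before it. get_calibration takes no time and is no camera call; for the wrist camera it gives the pose at the moment of the call.
- close_job(): hands the job in, once; it reports no verdict.
Trained networks look in the newest picture that a camera, given by its name, has taken for a name from the list of things; names that differ only in an ending like _2 or _b are one class to them, and where a whole thing is asked for, a point or a joint stands for the part that bears it (a point fixed in the world has none). Each returns a list of dicts, best first, with "score" (0 to 1); they miss things now and then, are a little off and sometimes report something else, mostly with a low value. They report only what shows in the picture. A call takes as long as a camera call. They do not tell look-alikes from the thing itself.
- imaging.spot_in(camera, target): "pixel" ([column, row] in pixels, amid what is visible of it).
- imaging.regions_of(camera, target): "mask" (384x512 bool, what is visible of it) and "pixel" ([column, row] in pixels, amid what is visible of it).
- imaging.pinpoint(camera, target): "pixel" ([column, row] in pixels: a listed point, or the origin of a listed thing).
The state is a dict: "time_s": time; "q": joint angles; "qvel": joint speeds; "joint_efforts": joint torques, N m; "position": TCP position; "tool_rot": TCP orientation; "ft_force": force on the tool from outside, world axes, zero at the start; "wrist_torque": the same for the moment, N m; "grip_width": finger opening in m.
Only numpy, scipy, OpenCV 4.12 (cv2) and the standard library are available. Lean on these libraries where they do the work, as an engineer would, in place of code of your own. Each camera call takes 0.05 s, during which the arm holds its last target.

## Task

Uncouple the trailer tongue on the workbench: draw the safety pin up out of the latch and put it in the parts tray, then pull the latch handle sideways, away from the coupler, against its spring and, keeping it pulled, lift the tongue off the ball. Finish still holding the coupler end up with the gripper, motionless, about 8 cm higher than it sat, with nothing else propping it; leave the other things on the bench where they are.

Things in the scene. Friction and masses are not known exactly. Their poses are not given: they have to be found in the camera images.
- rig: Fixed hitch rig: plywood board 440 x 135 x 12 mm with an upright steel hitch ball (50 mm across, centre 75 mm above the bench, top 100 mm) and a pivot bracket. Origin on the bench under the ball's centre; x runs along the tongue from ball to pivot, y points to the side where the latch is, z up. Its place and yaw vary.
- tongue: Tongue: dark square steel tube (46 mm) with a grey coupler (102 x 62 mm, top 107, boss 114 mm above the bench) over the ball; it carries the latch. Turns about a level axis along the rig's y, 320 mm along rig x from the ball and 90 mm above the bench, tilting as it rises; falls back by its weight; stop at 0.5 rad. 4 to 7 N to lift at the coupler. Origin: socket centre, 75 mm up when seated on the ball.
- latch (a joint): Latch travel in m: 0 closed (its tip is under the ball and locks the tongue), slides straight along the rig's +y, away from the coupler, to the stop at 0.024. From 0.010 on the ball is free; pull 0.015 to 0.022. Its spring pulls back with about 4 N at 0 and 12 N at 0.022, so it closes when let go. With the safety pin in it moves only 1 to 2 mm.
- latch_grip (a point): Grip point of the latch handle: upright steel plate 36 mm wide (rig x), 10 mm thick (rig y), top 138 mm above the bench, on the end of the latch bar (46 to 60 mm up). Point at mid thickness, 90 mm from the ball's centre along rig y, 115 mm up. Between plate and coupler 54 mm are free above 85 mm height once the pin is out. Pinched across its thickness from above, one grip both pulls and lifts.
- pin: The safety pin, loose, 50 g, origin at its lower tip, z along it to the grip; starts upright.
- pin_mid (a point): Middle of the 86 mm safety pin. From the tip: shaft of 8 mm diameter, 50 mm long, then a dark round grip 16 mm across, 36 mm long, its centre 25 mm above this point. Starts upright in a 10 mm hole in the latch housing, 50 mm from the ball along the rig's y; the grip's foot rests 85 mm above the bench, its top is at 121 mm. Free once drawn up 52 mm.
- tray: Loose open grey parts tray, 190 (x) x 140 (y) x 30 mm, wall and floor 4 to 5 mm, 0.6 kg; origin at the centre of its underside. It stands to the left or the right of the rig. Pin may lie anyhow in it.
- disc: round pine disc lying flat, 160 mm across, 36 mm thick; bystander, leave it alone; origin under its middle.
- driver: screwdriver with black handle lying beside the tongue, 190 mm long, up to about 30 mm high; bystander; origin under its middle.
- sander: cork sanding block 100 x 55 x 32 mm lying on the other side of the tongue; bystander; origin under its middle.
- glue: white glue bottle standing, 60 mm across, 160 mm tall; bystander; origin under its middle.
- jar: glass jar with steel lid standing, 68 mm across, 85 mm tall; bystander; origin under its middle.
- spring_clamp: black spring clamp lying flat, about 190 mm long, 27 mm high; bystander; origin under its middle.
Things that resemble listed ones, but are neither listed nor needed, are in the scene too. What is shaped like the tray but green is not meant.

How it is judged:
By the outcome, as a careful person would: the job done as asked, in the order asked, and still so for the second after the job is handed in, while the arm keeps its last pose, push and grip.
It also fails if it takes over 54 s, if anything falls off the work surface, if the arm or the gripper's body presses on something with over 40 N, if the wrist force passes 120 N, or if a joint passes its speed limit or range.

## Working session

There is one attempt and no reset: what is moved stays moved. The work goes in short steps, Python scripts to look and compute and a tool call to move; the robot and the scene stay as the last step left them, time stands still between calls to the robot, and variables do not carry over. Pictures are saved under pics/ and viewed, and the job is handed in when it is done.

Besides the shell and the picture viewer there is one more tool, called after "Emit:" as a command line: name --argument value ..., lists and objects as JSON in quotes. step_arm: Moves the arm, as the interface text tells. Shift numbers are shares of 0.3 m and turn numbers shares of 45 degrees, none past 1 either way. Its arguments: {"type":"object","properties":{"steps":{"type":"array","items":{"type":"number"}},"grip_force":{"type":"number"}},"required":["steps"]}

```bash
ls; mkdir -p pics; cat > h.py <<'E'
import numpy as np, cv2
from rig import env, imaging, close_job
def shot(cam,fn=None):
    im,d=imaging.get_image(cam); c=imaging.get_calibration(cam)
    if fn: cv2.imwrite('pics/'+fn,im)
    return im,d,np.array(c['camera_matrix']),np.array(c['world_from_camera'])
def w(px,d,K,T,z=None):
    u,v=px
    r=np.array([(u-K[0,2])/K[0,0],(v-K[1,2])/K[1,1],1])
    if z is None:
        p=r*d
        return T[:3,:3]@p+T[:3,3]
    R=T[:3,:3]@r; t=(z-T[2,3])/R[2]
    return T[:3,3]+t*R
def dep(d,px,n=2):
    u,v=int(round(px[0])),int(round(px[1])); a=d[v-n:v+n+1,u-n:u+n+1]; a=a[a>0]
    return np.median(a) if a.size else 0
E
python3 - <<'E'
from h import *
s=env.observe(); print({k:np.round(v,3).tolist() for k,v in s.items()})
for cam in ['top','scene']:
    im,d,K,T=shot(cam,cam+'1.png'); print(cam,np.round(K,1).tolist(),np.round(T,3).tolist())
    np.savez(cam+'1.npz',im=im,d=d,K=K,T=T)
    for n in ['latch_grip','pin_mid','tray','rig','tongue','pin']:
        for r in imaging.pinpoint(cam,n)[:3]:
            px=r['pixel']; print(n,round(r['score'],2),np.round(px,1),np.round(w(px,dep(d,px),K,T),3))
E
```

```text
pics
{'time_s': 0.0, 'q': [58.252, 21.842, 74.385, -0.0, 83.858, -12.335], 'qvel': [-0.128, 0.049, -0.055, -0.09, -0.121, 0.048], 'joint_efforts': [0.002, -44.848, -23.128, -0.0, 0.005, 0.0], 'position': [0.183, 0.518, 0.248], 'tool_rot': [[-0.943, 0.332, -0.001], [0.332, 0.943, -0.001], [0.0, -0.001, -1.0]], 'ft_force': [0.272, 0.072, -0.464], 'wrist_torque': [-0.058, -0.025, -0.009], 'grip_width': 0.085}
top [[475.7, 0.0, 258.7], [0.0, 475.7, 190.3], [0.0, 0.0, 1.0]] [[-0.001, -0.984, 0.179, 0.231], [-1.0, 0.001, 0.004, -0.006], [-0.004, -0.179, -0.984, 1.497], [0.0, 0.0, 0.0, 1.0]]
latch_grip 0.55 [232.7 177.5] [0.524 0.077 0.097]
pin_mid 0.55 [233.1 182.1] [0.513 0.077 0.081]
pin_mid 0.42 [243.6 181.3] [0.508 0.044 0.118]
tray 0.88 [374.1 214.3] [ 0.424 -0.365  0.005]
tray 0.66 [356.6 293.6] [ 0.18  -0.3    0.005]
tray 0.43 [399.5 151.1] [ 0.625 -0.449  0.026]
rig 0.86 [260.2 186.8] [ 0.492 -0.005  0.115]
rig 0.61 [247.3 183.6] [0.507 0.034 0.089]
tongue 0.56 [264.1 181.7] [ 0.508 -0.017  0.115]
pin 0.39 [247.1 186.2] [0.499 0.034 0.087]
scene [[384.6, 0.0, 250.7], [0.0, 384.6, 192.2], [0.0, 0.0, 1.0]] [[0.307, 0.769, -0.56, 1.098], [0.952, -0.246, 0.183, -0.201], [0.003, -0.59, -0.808, 0.976], [0.0, 0.0, 0.0, 1.0]]
latch_grip 0.55 [280.7 186.8] [0.521 0.075 0.134]
pin_mid 0.39 [266.9 195.8] [0.518 0.037 0.104]
tray 0.96 [126.6 230.1] [ 0.444 -0.366  0.004]
tray 0.96 [135.7 161.1] [ 0.185 -0.304  0.004]
rig 0.92 [252.1 216.5] [ 0.576 -0.025  0.112]
tongue 0.81 [250.2 204.7] [ 0.537 -0.018  0.111]
tongue 0.7 [313.8 257.9] [0.697 0.114 0.015]
tongue 0.54 [103.3 300.7] [ 0.643 -0.448  0.014]
pin 0.46 [266.9 204.8] [0.534 0.032 0.084]
```

View pics/top1.png

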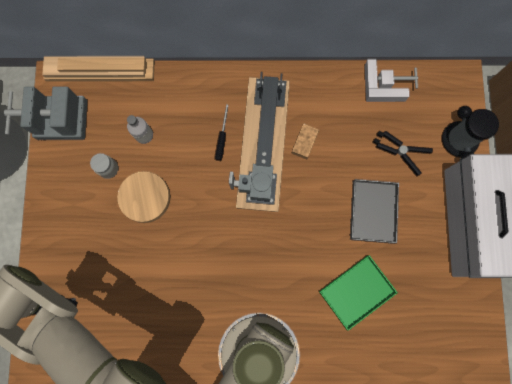

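View pics/scene1.png

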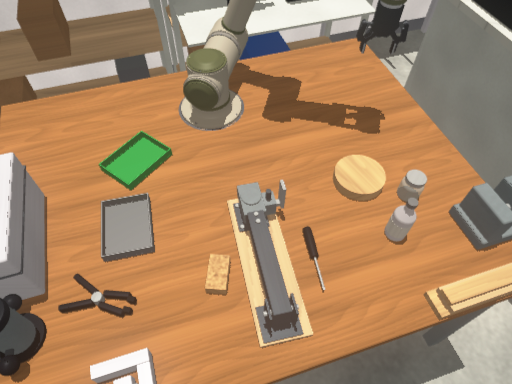

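```bash
python3 - <<'E'
import cv2
a=cv2.imread('pics/top1.png')[120:260,170:330]; cv2.imwrite('pics/t_c.png',cv2.resize(a,None,fx=4,fy=4,interpolation=2))
a=cv2.imread('pics/scene1.png')[140:300,190:350]; cv2.imwrite('pics/s_c.png',cv2.resize(a,None,fx=3.7,fy=3.7,interpolation=2))
E
```

```text
(no output)
```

View pics/t_c.png

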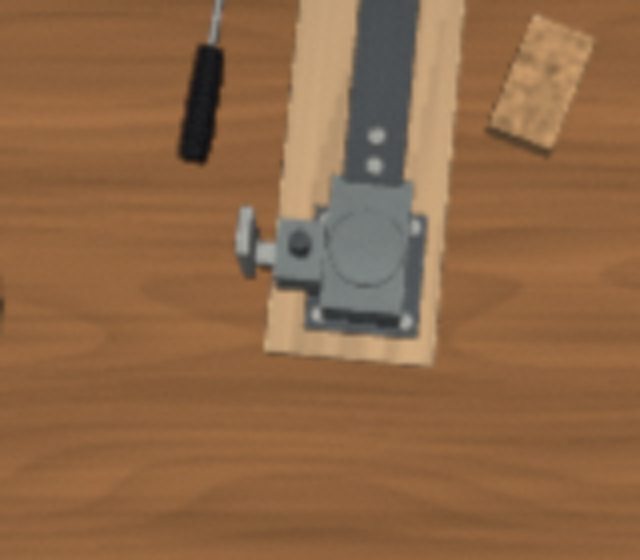

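View pics/s_c.png

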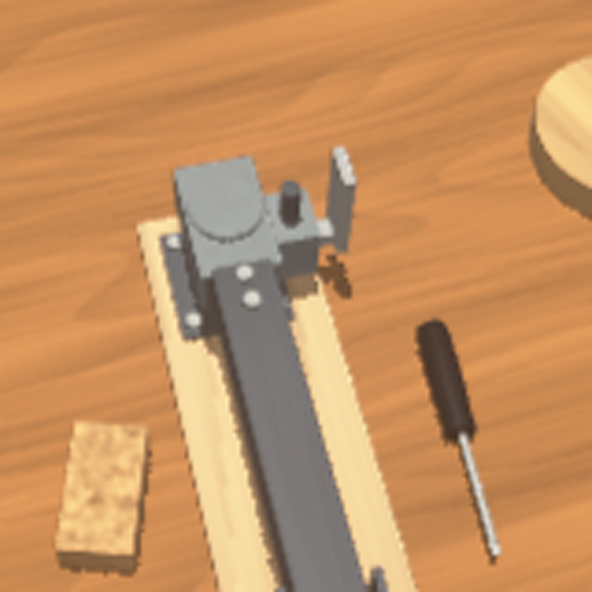

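```bash
python3 - <<'E'
from h import *
f=np.load('top1.npz'); im,d,K,T=[f[k] for k in('im','d','K','T')]
f2=np.load('scene1.npz'); K2,T2=f2['K'],f2['T']
for n,px,z in [('bl',(236,208),.012),('br',(278.2,211.5),.012),('tl',(249.5,78),.012),('tr',(289,81),.012),('boss',(261.5,181.7),.114),('pin',(245.2,180.5),.121),('h1',(231.5,172.3),.138),('h2',(232,188),.138),('bolt1',(264.3,153.7),.118),('bolt2',(263.7,161.2),.118)]:
    print(n,np.round(w(px,0,K,T,z),4))
for n,px,z in [('pin',(190+290/3.7,140+185/3.7),.121),('boss',(190+222/3.7,140+200/3.7),.114),('h1',(190+338/3.7,140+150/3.7),.138),('h2',(190+349/3.7,140+182/3.7),.138)]:
    print('s',n,np.round(w(px,0,K2,T2,z),4))
# depth based cloud
v,u=np.mgrid[0:384,0:512]; P=np.stack([(u-K[0,2])/K[0,0]*d,(v-K[1,2])/K[1,1]*d,d],-1)@T[:3,:3].T+T[:3,3]
np.save('P.npy',P)
roi=(P[...,0]>.4)&(P[...,0]<.9)&(abs(P[...,1])<.13)
m=roi&(P[...,2]>.1)&(P[...,2]<.122)&(d>0)
tube=m&(P[...,0]>.58)&(P[...,0]<.78)
xs=[];ys=[]
for r in np.unique(v[tube]):
    q=P[r][tube[r]]; xs.append(q[:,0].mean()); ys.append((q[:,1].min()+q[:,1].max())/2)
p=np.polyfit(xs,ys,1);print('tube line',p,np.degrees(np.arctan(p[0])),np.polyval(p,.505))
b=(roi&(P[...,2]>.007)&(P[...,2]<.018)&(d>0)).astype(np.uint8)
q=P[b>0][:,:2].astype(np.float32);print(cv2.minAreaRect(q))
h=roi&(P[...,2]>.126)&(d>0)&(P[...,0]<.7); print(np.round(P[h],3)[:40])
for k,(a,bb) in {'grey':(( .3,.55),(-.46,-.27))}.items():
    m=(P[...,0]>a[0])&(P[...,0]<a[1])&(P[...,1]>bb[0])&(P[...,1]<bb[1])&(P[...,2]>.018)&(P[...,2]<.04)
    print(k,cv2.minAreaRect(P[m][:,:2].astype(np.float32)))
E
```

```text
bl [0.444  0.0712 0.012 ]
br [ 0.4327 -0.0617  0.012 ]
tl [0.879  0.0299 0.012 ]
tr [ 0.8682 -0.1009  0.012 ]
boss [ 0.508  -0.0091  0.114 ]
pin [0.5102 0.039  0.121 ]
h1 [0.5313 0.0787 0.138 ]
h2 [0.4846 0.0768 0.138 ]
bolt1 [ 0.5925 -0.0176  0.118 ]
bolt2 [ 0.5694 -0.0157  0.118 ]
s pin [0.5125 0.0425 0.121 ]
s boss [ 0.5054 -0.0086  0.114 ]
s h1 [0.5044 0.0826 0.138 ]
s h2 [0.5348 0.0798 0.138 ]
tube line [-0.0924237   0.03939014] -5.280486369709478 -0.007283824364491202
((0.649317741394043, -0.00020420551300048828), (0.25943419337272644, 0.4985474646091461), 89.66434478759766)
[[0.531 0.083 0.142]
 [0.531 0.08  0.142]
 [0.533 0.078 0.133]
 [0.528 0.083 0.144]
 [0.529 0.08  0.14 ]
 [0.528 0.077 0.141]
 [0.527 0.086 0.135]
 [0.528 0.083 0.131]
 [0.525 0.08  0.144]
 [0.526 0.077 0.137]
 [0.523 0.086 0.138]
 [0.522 0.083 0.143]
 [0.524 0.08  0.134]
 [0.523 0.077 0.138]
 [0.521 0.086 0.136]
 [0.52  0.083 0.141]
 [0.52  0.08  0.141]
 [0.52  0.077 0.137]
 [0.517 0.086 0.138]
 [0.517 0.083 0.14 ]
 [0.518 0.08  0.135]
 [0.518 0.077 0.135]
 [0.515 0.086 0.134]
 [0.515 0.083 0.136]
 [0.514 0.08  0.137]
 [0.515 0.077 0.135]
 [0.512 0.086 0.136]
 [0.512 0.083 0.135]
 [0.511 0.08  0.14 ]
 [0.512 0.077 0.133]
 [0.508 0.086 0.138]
 [0.508 0.083 0.142]
 [0.508 0.08  0.137]
 [0.505 0.086 0.139]
 [0.506 0.083 0.135]
 [0.506 0.08  0.137]
 [0.508 0.078 0.127]
 [0.501 0.085 0.143]
 [0.503 0.083 0.136]
 [0.502 0.08  0.14 ]]
grey ((0.4336075782775879, -0.36194679141044617), (0.14229854941368103, 0.19068008661270142), 85.20708465576172)
```

```bash
cat >> h.py <<'E'
from scipy.spatial.transform import Rotation as Ro
YAW=np.radians(-5.3)
RX=np.array([np.cos(YAW),np.sin(YAW),0]);RY=np.array([-np.sin(YAW),np.cos(YAW),0]);B=np.array([.507,-.0085,0])
def down(y):  # tool R with z down, y given
    z=np.array([0,0,-1.]); y=np.array(y)/np.linalg.norm(y); return np.stack([np.cross(y,z),y,z],1)
def cmd(p,R):
    s=env.observe(); P0=np.array(s['position']); R0=np.array(s['tool_rot'])
    sh=R0.T@(np.array(p)-P0)/.3; rv=Ro.from_matrix(R0.T@R).as_rotvec(degrees=True)/45
    print('shift',np.round(sh,4),'turn',np.round(rv,4)); 
def st():
    s=env.observe(); print({k:np.round(s[k],4).tolist() for k in ['time_s','q','position','ft_force','wrist_torque','grip_width']})
E
python3 - <<'E'
from h import *
pin=B+.05*RY; print(pin, B+.09*RY)
cmd([pin[0],pin[1],.22],down(RX))
E
```

```text
[0.51161853 0.04128623 0.        ] [0.51531335 0.08111522 0.        ]
shift [-1.5627 -1.1367  0.0944] turn [0.     0.     1.6864]
```

Emit:
step_arm --steps '[0.6,-0.78,-0.57,0,0,0,0.84,0.6,-0.78,-0.57,0,0,0,0.84,0.6,-0.78,-0.57,0,0,0,0.84,0.6,-0.78,-0.57,0,0,0,0.84,0.6,-0.78,-0.57,0,0,0,0.84,0.6,-0.78,-0.57,0,0,0,0.84,0.6,-0.78,-0.57,0,0,0,0.84]' --grip_force 40

```text
time_s: 1.4
position: [0.3489, 0.2767, 0.2484]
tool_rot: [[-0.537, 0.844, 0.001], [0.844, 0.537, -0.001], [-0.001, 0.0, -1.0]]
ft_force: [0.4, 0.5, 0.0]
grip_width: 0.0513
```

```bash
python3 - <<'E'
from h import *
st(); pin=B+.05*RY
cmd([pin[0],pin[1],.22],down(RX))
E
```

```text
{'time_s': 1.4, 'q': [23.1413, 11.2439, 89.7394, -0.0523, 78.9861, -9.3197], 'position': [0.3489, 0.2767, 0.2484], 'ft_force': [0.4171, 0.5276, 0.0039], 'wrist_torque': [-0.0044, -0.0022, 0.0661], 'grip_width': 0.0513}
shift [-0.953   0.0362  0.0957] turn [0.0009 0.001  0.8394]
```

Emit:
step_arm --steps '[0.5,-0.953,0.036,0.04,0,0,0.84,0.5,-0.953,0.036,0.04,0,0,0.84,0.5,-0.953,0.036,0.04,0,0,0.84,0.5,-0.953,0.036,0.04,0,0,0.84,0.5,-0.953,0.036,0.04,0,0,0.84,0.5,-0.953,0.036,0.04,0,0,0.84,0.5,-0.953,0.036,0.04,0,0,0.84,0.5,-0.953,0.036,0.04,0,0,0.84]'

```text
time_s: 2.2
position: [0.5105, 0.0454, 0.236]
tool_rot: [[0.088, 0.996, -0.001], [0.996, -0.088, 0.0], [0.0, -0.001, -1.0]]
ft_force: [-0.5, -0.7, 0.7]
grip_width: 0.0426
```

```bash
python3 - <<'E'
from h import *
st(); pin=B+.05*RY
im,d,K,T=shot('wrist','wr1.png'); print(np.round(K,1).tolist(),np.round(T,4).tolist()); np.savez('wr1.npz',im=im,d=d,K=K,T=T)
for n in ['pin_mid','latch_grip']:
    print(n,imaging.pinpoint('wrist',n)[:2])
cmd([pin[0],pin[1],.22],down(RX))
E
```

```text
{'time_s': 2.2, 'q': [-8.179, 18.6303, 81.4042, 0.0207, 80.0159, -3.1364], 'position': [0.5105, 0.0454, 0.236], 'ft_force': [-0.4878, -0.6836, 0.7431], 'wrist_torque': [0.0234, 0.0092, 0.0115], 'grip_width': 0.0426}
[[297.3, 0.0, 256.9], [0.0, 297.3, 195.4], [0.0, 0.0, 1.0]] [[0.9963, -0.0821, -0.0268, 0.5175], [-0.0864, -0.945, -0.3155, 0.1264], [0.0006, 0.3167, -0.9485, 0.3619], [0.0, 0.0, 0.0, 1.0]]
pin_mid [{'pixel': [263.2, 190.7], 'score': 0.69}]
latch_grip [{'pixel': [261.4, 153.0], 'score': 0.56}, {'pixel': [260.1, 189.9], 'score': 0.16}]
shift [-0.0167  0.007   0.0552] turn [ 0.0001 -0.0002  0.0087]
```

View pics/wr1.png

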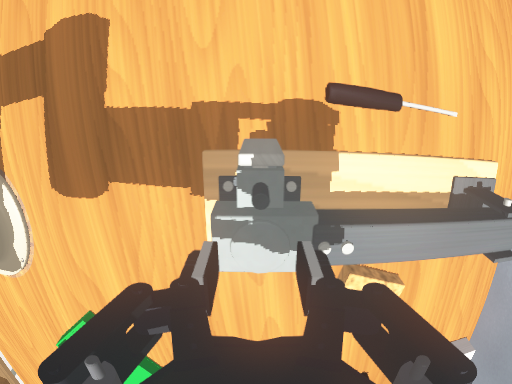

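```bash
cat >> h.py <<'E'
def wf(px,K,T,z):
    x=np.array([(px[0]-K[0,2])/K[0,0],(px[1]-K[1,2])/K[1,1]]); th=np.linalg.norm(x)
    r=np.append(x/max(th,1e-9)*np.sin(th),np.cos(th)); R=T[:3,:3]@r
    return T[:3,3]+(z-T[2,3])/R[2]*R
def pf(p,K,T):
    c=T[:3,:3].T@(np.array(p)-T[:3,3]); a=np.arctan2(np.hypot(c[0],c[1]),c[2]); return K[:2,2]+K[0,0]*a*c[:2]/np.hypot(c[0],c[1])
E
python3 - <<'E'
from h import *
f=np.load('wr1.npz'); im,d,K,T=[f[k] for k in('im','d','K','T')]
for n,p in [('pin top',B+.05*RY+[0,0,.121]),('pin foot',B+.05*RY+[0,0,.085]),('pl',B+.09*RY+[0,0,.138])]: print(n,pf(p,K,T))
print(pf(B+.09*RY+.018*RX+[0,0,.138],K,T),pf(B+.09*RY-.018*RX+[0,0,.138],K,T))
a=cv2.resize(im[130:280,190:340],None,fx=4,fy=4,interpolation=2)
for p in [B+.05*RY+[0,0,.121],B+.05*RY+[0,0,.085],B+.09*RY+.018*RX+[0,0,.138],B+.09*RY-.018*RX+[0,0,.138]]:
    q=(pf(p,K,T)-[190,130]+.5)*4; cv2.circle(a,tuple(int(x) for x in q),3,(0,0,255),-1)
cv2.imwrite('pics/wr1c.png',a)
E
```

```text
pin top [258.52840783 200.81808684]
pin foot [258.32071756 188.48261074]
pl [259.04797546 158.999373  ]
[282.46449867 159.22344598] [235.59813979 158.92557836]
```

View pics/wr1c.png

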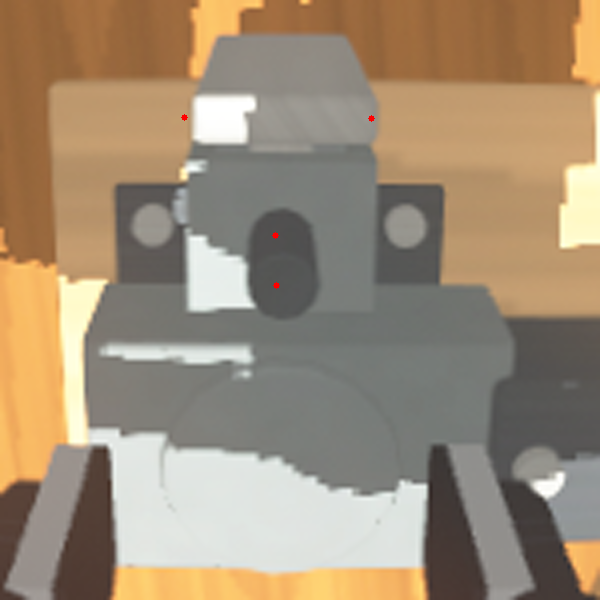

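```bash
sed -i 's/B=np.array(\[.507,/B=np.array([.5085,/' h.py; python3 - <<'E'
from h import *
st(); pin=B+.05*RY
cmd([pin[0],pin[1],.11],down(RX))
E
```

```text
{'time_s': 2.35, 'q': [-8.0646, 18.5391, 81.4475, 0.009, 80.0103, -3.1584], 'position': [0.51, 0.0465, 0.2366], 'ft_force': [-0.1972, 0.1401, -0.5579], 'wrist_torque': [-0.018, 0.0267, 0.0392], 'grip_width': 0.0428}
shift [-0.0163  0.0119  0.4218] turn [ 0.0001 -0.0002  0.0087]
```

Emit:
step_arm --steps '[0.5,-0.016,0.012,0.1,0,0,0,0.5,-0.016,0.012,0.2,0,0,0,0.5,-0.016,0.012,0.28,0,0,0,0.5,-0.016,0.012,0.28,0,0,0]'

```text
time_s: 2.75
position: [0.512, 0.0413, 0.1502]
tool_rot: [[0.086, 0.996, -0.005], [0.996, -0.086, 0.001], [0.0, -0.006, -1.0]]
ft_force: [-1.3, 0.3, 1.2]
grip_width: 0.043
```

```bash
python3 - <<'E'
from h import *
st(); pin=B+.05*RY
cmd([pin[0],pin[1],.11],down(RX))
E
```

```text
{'time_s': 2.75, 'q': [-8.6102, 23.8938, 88.8276, 0.0058, 67.5962, -3.6906], 'position': [0.512, 0.0413, 0.1502], 'ft_force': [-1.3294, 0.2954, 1.2183], 'wrist_torque': [0.0204, 0.0167, 0.0384], 'grip_width': 0.043}
shift [1.000e-04 4.600e-03 1.339e-01] turn [-0.007  -0.0005  0.0084]
```

Emit:
step_arm --steps '[0.5,0,0.004,0.07,0,0,0,0.5,0,0.004,0.14,0,0,0,0.5,0,0.004,0.14,0,0,0,0.5,0,0.004,0.14,0,0,0]'

```text
time_s: 3.15
position: [0.5154, 0.0403, 0.1118]
tool_rot: [[0.087, 0.996, 0.001], [0.996, -0.087, -0.0], [-0.0, 0.002, -1.0]]
ft_force: [0.2, -0.2, 0.6]
grip_width: 0.0427
```

```bash
python3 - <<'E'
from h import *
im,d,K,T=shot('wrist','wr2.png'); st()
pin=B+.05*RY
cmd([pin[0],pin[1],.11],down(RX))
E
```

```text
{'time_s': 3.2, 'q': [-8.6691, 26.8655, 91.3728, 0.0013, 61.6191, -3.6955], 'position': [0.5156, 0.0403, 0.112], 'ft_force': [0.287, 0.0255, -0.2992], 'wrist_torque': [0.0408, -0.0073, 0.0114], 'grip_width': 0.0427}
shift [ 0.0027 -0.0085  0.0067] turn [0.0032 0.0002 0.0072]
```

View pics/wr2.png

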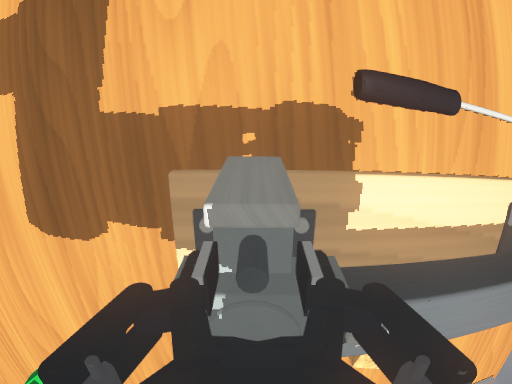

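Emit:
step_arm --steps '[0.5,0.002,-0.008,0.006,0,0,0.006,0.5,0.002,-0.008,0.006,0,0,0.006,0.1,0.002,-0.008,0.006,0,0,0.006,0.1,0.002,-0.008,0.006,0,0,0.006,0.1,0.002,-0.008,0.006,0,0,0.006,0.1,0.002,-0.008,0.006,0,0,0.006,0.1,0.002,-0.008,0.006,0,0,0.006]' --grip_force 40

```text
time_s: 3.9
position: [0.5127, 0.0407, 0.1089]
tool_rot: [[0.092, 0.996, 0.0], [0.996, -0.092, -0.0], [-0.0, 0.0, -1.0]]
ft_force: [-1.0, 0.0, 4.7]
grip_width: 0.0144
```

```bash
python3 - <<'E'
from h import *
st()
E
```

```text
{'time_s': 3.9, 'q': [-8.6632, 26.9222, 91.961, 0.0004, 61.0892, -3.3789], 'position': [0.5127, 0.0407, 0.1089], 'ft_force': [-0.9741, 0.0151, 4.6586], 'wrist_torque': [0.015, 0.2411, -0.0118], 'grip_width': 0.0144}
```

Emit:
step_arm --steps '[0.1,0,0,-0.04,0,0,0,0.1,0,0,-0.1,0,0,0,0.1,0,0,-0.16,0,0,0,0.1,0,0,-0.22,0,0,0,0.1,0,0,-0.28,0,0,0,0.1,0,0,-0.34,0,0,0,0.1,0,0,-0.4,0,0,0,0.1,0,0,-0.4,0,0,0]'

```text
time_s: 4.7
position: [0.5133, 0.0407, 0.2302]
tool_rot: [[0.092, 0.996, 0.004], [0.996, -0.092, -0.001], [-0.0, 0.004, -1.0]]
ft_force: [-0.5, -0.7, -1.5]
grip_width: 0.0145
```

```bash
python3 - <<'E'
from h import *
im,d,K,T=shot('wrist','wr3.png'); st()
cmd([.4336,-.362,.22],np.array(env.observe()['tool_rot']))
E
```

```text
{'time_s': 4.75, 'q': [-8.6609, 19.1193, 81.9396, -0.0004, 78.8621, -3.3777], 'position': [0.5128, 0.0407, 0.2287], 'ft_force': [-0.2711, 0.0803, -0.8133], 'wrist_torque': [-0.0171, -0.049, 0.017], 'grip_width': 0.0148}
shift [-1.3611 -0.1392  0.0289] turn [0. 0. 0.]
```

View pics/wr3.png

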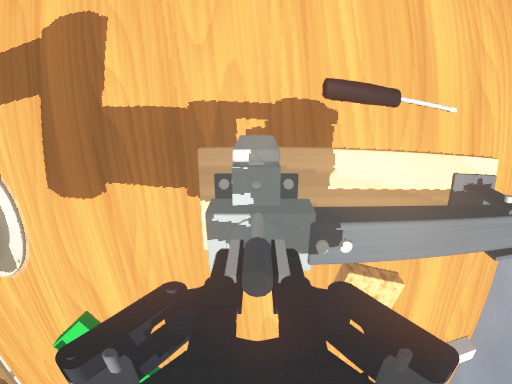

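Emit:
step_arm --steps '[0.1,-0.16,-0.02,0,0,0,0,0.1,-0.32,-0.04,0,0,0,0,0.1,-0.48,-0.05,0,0,0,0,0.1,-0.64,-0.06,0,0,0,0,0.1,-0.8,-0.08,0,0,0,0,0.1,-0.9,-0.09,0,0,0,0,0.1,-0.95,-0.1,0,0,0,0]'

```text
time_s: 5.45
position: [0.4555, -0.2424, 0.2269]
tool_rot: [[0.095, 0.995, -0.002], [0.996, -0.095, 0.001], [0.001, -0.002, -1.0]]
ft_force: [-0.2, 0.5, -1.5]
grip_width: 0.0147
```

```bash
python3 - <<'E'
from h import *
st(); R=down(RX)@Ro.from_euler('y',-30,degrees=True).as_matrix()
cmd([.437,-.375,.17],R); cmd([.437,-.375,.074],R)
E
```

```text
{'time_s': 5.45, 'q': [-41.175, 19.4519, 81.7353, -0.0138, 78.9409, -35.7355], 'position': [0.4555, -0.2424, 0.2269], 'ft_force': [-0.1991, 0.5187, -1.4972], 'wrist_torque': [0.0719, -0.0514, 0.0207], 'grip_width': 0.0147}
shift [-0.446  -0.0193  0.1893] turn [-0.0032 -0.6681 -0.0023]
shift [-0.4464 -0.0186  0.5093] turn [-0.0032 -0.6681 -0.0023]
```

Emit:
step_arm --steps '[0.1,-0.15,-0.01,0.05,0,-0.16,0,0.1,-0.3,-0.02,0.1,0,-0.32,0,0.1,-0.43,-0.02,0.19,0,-0.48,0,0.1,-0.43,-0.02,0.19,0,-0.66,0,0.1,-0.43,-0.02,0.19,0,-0.66,0,0.1,-0.43,-0.02,0.19,0,-0.66,0]'

```text
time_s: 6.05
position: [0.4392, -0.3669, 0.1712]
tool_rot: [[0.078, 0.996, -0.045], [0.867, -0.09, -0.49], [-0.492, -0.0, -0.871]]
ft_force: [-0.1, -0.5, -0.4]
grip_width: 0.0147
```

```bash
python3 - <<'E'
from h import *
im,d,K,T=shot('scene','sc2.png'); st(); R=down(RX)@Ro.from_euler('y',-30,degrees=True).as_matrix()
cmd([.437,-.375,.074],R)
cv2.imwrite('pics/sc2c.png',cv2.resize(im[100:330,50:280],None,fx=2.6,fy=2.6,interpolation=2))
E
```

```text
{'time_s': 6.1, 'q': [-42.2164, 24.5262, 89.6377, -30.3355, 51.1469, -20.7187], 'position': [0.4393, -0.3676, 0.1719], 'ft_force': [0.4352, 0.2168, -0.0205], 'wrist_torque': [0.2722, -0.0634, -0.0304], 'grip_width': 0.0144}
shift [ 0.139  -0.0056  0.2964] turn [ 0.0018 -0.0103  0.0009]
```

View pics/sc2c.png

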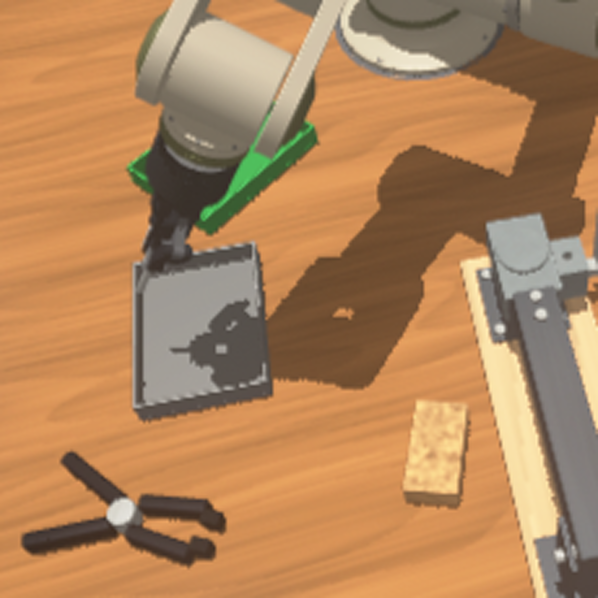

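Emit:
step_arm --steps '[0.1,0.05,-0.005,0.1,0,0,0,0.1,0.1,-0.005,0.2,0,0,0,0.1,0.137,-0.005,0.28,0,0,0,0.1,0.137,-0.005,0.285,0,0,0,0.1,0.137,-0.005,0.285,0,0,0,0.1,0.137,-0.005,0.285,0,0,0]'

```text
time_s: 6.7
position: [0.4372, -0.3753, 0.0788]
tool_rot: [[0.081, 0.996, -0.044], [0.864, -0.092, -0.495], [-0.497, 0.003, -0.868]]
ft_force: [-0.7, -0.4, -0.7]
grip_width: 0.0146
```

```bash
python3 - <<'E'
from h import *
im,d,K,T=shot('wrist','wr4.png'); st(); R=down(RX)@Ro.from_euler('y',-30,degrees=True).as_matrix()
cmd([.437,-.375,.074],R)
E
```

```text
{'time_s': 6.75, 'q': [-42.9469, 32.3936, 95.3322, -38.123, 39.4232, -10.3903], 'position': [0.4372, -0.3752, 0.0788], 'ft_force': [0.0331, -0.5828, -1.0178], 'wrist_torque': [0.2885, -0.0051, -0.0028], 'grip_width': 0.0148}
shift [ 0.0084 -0.0006  0.0136] turn [ 0.0029 -0.0046 -0.0014]
```

View pics/wr4.png

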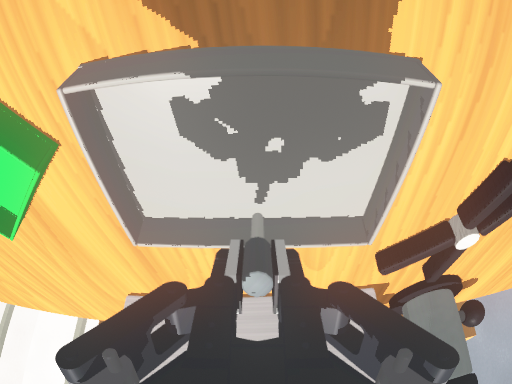

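Emit:
step_arm --steps '[0.1,0.005,0,0.008,0,0,0,0.1,0.005,0,0.008,0,0,0,0.6,0.005,0,0.008,0,0,0,0.6,0.005,0,0.008,0,0,0,0.6,0.005,0,0.008,0,0,0,0.6,0.005,0,-0.05,0,0,0,0.6,0.005,0,-0.2,0,0,0,0.6,0.005,0,-0.35,0,0,0,0.6,0.005,0,-0.5,0,0,0]'

```text
time_s: 7.65
position: [0.4433, -0.2984, 0.2078]
tool_rot: [[0.08, 0.996, -0.046], [0.865, -0.092, -0.493], [-0.495, -0.0, -0.869]]
ft_force: [0.7, -0.4, 0.5]
grip_width: 0.0513
```

```bash
python3 - <<'E'
from h import *
im,d,K,T=shot('wrist','wr5.png'); st()
h=B+.09*RY
cmd([h[0],h[1],.22],down(RY)); cmd([h[0],h[1],.22],down(-RY))
E
```

```text
{'time_s': 7.7, 'q': [-35.2546, 19.2438, 90.2852, -30.3729, 57.8773, -16.4075], 'position': [0.4452, -0.297, 0.2145], 'ft_force': [2.1253, 2.1218, 7.0235], 'wrist_torque': [0.1662, -0.0505, 0.0065], 'grip_width': 0.0513}
shift [ 1.0974  0.1247 -0.6524] turn [-0.5126  0.5307 -1.9497]
shift [ 1.0974  0.1247 -0.6524] turn [0.5308 0.5127 1.9507]
```

View pics/wr5.png

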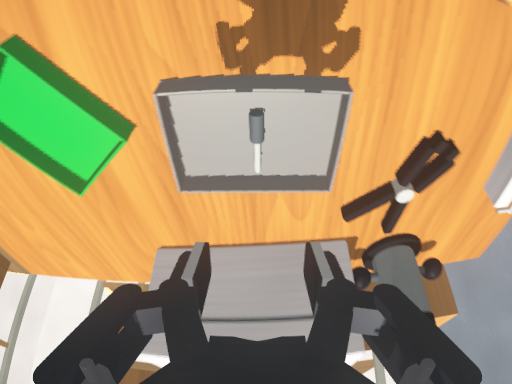

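Emit:
step_arm --steps '[0.6,0.18,0.02,-0.11,-0.06,0.07,-0.2,0.6,0.35,0.04,-0.21,-0.12,0.13,-0.4,0.6,0.55,0.06,-0.33,-0.17,0.18,-0.6,0.6,0.55,0.06,-0.33,-0.22,0.22,-0.8,0.6,0.55,0.06,-0.33,-0.25,0.26,-0.97,0.6,0.55,0.06,-0.33,-0.25,0.26,-0.97,0.6,0.55,0.06,-0.33,-0.25,0.26,-0.97]'

```text
time_s: 8.4
position: [0.4792, -0.1096, 0.2107]
tool_rot: [[-0.635, 0.768, 0.078], [0.73, 0.63, -0.265], [-0.253, -0.111, -0.961]]
ft_force: [-0.0, -0.2, -0.9]
grip_width: 0.0514
```

```bash
python3 - <<'E'
from h import *
st()
h=B+.09*RY
cmd([h[0],h[1],.22],down(RY))
E
```

```text
{'time_s': 8.4, 'q': [-20.3957, 15.6677, 92.1478, -14.3586, 63.1516, -55.0942], 'position': [0.4792, -0.1096, 0.2107], 'ft_force': [-0.0124, -0.2217, -0.8554], 'wrist_torque': [0.0986, 0.0001, 0.0213], 'grip_width': 0.0514}
shift [ 0.3763  0.4936 -0.1884] turn [-0.2631  0.2537 -0.9824]
```

Emit:
step_arm --steps '[0.6,0.09,0.12,-0.05,-0.06,0.06,-0.2,0.6,0.19,0.24,-0.1,-0.12,0.12,-0.4,0.6,0.28,0.37,-0.15,-0.16,0.16,-0.6,0.6,0.376,0.494,-0.188,-0.2,0.2,-0.8,0.6,0.376,0.494,-0.188,-0.263,0.254,-0.982,0.6,0.376,0.494,-0.188,-0.263,0.254,-0.982,0.6,0.376,0.494,-0.188,-0.263,0.254,-0.982,0.6,0.376,0.494,-0.188,-0.263,0.254,-0.982]'

```text
time_s: 9.2
position: [0.5169, 0.0808, 0.2197]
tool_rot: [[-0.995, 0.097, -0.0], [0.097, 0.995, -0.001], [0.0, -0.001, -1.0]]
ft_force: [0.2, 0.7, 0.1]
grip_width: 0.0516
```

```bash
python3 - <<'E'
from h import *
im,d,K,T=shot('wrist','wr6.png'); st()
h=B+.09*RY
cmd([h[0],h[1],.17],down(RY))
cmd([h[0],h[1],.115],down(RY))
a=im.copy()
for y in (.085,.095):
  for x in (-.018,.018):
    q=pf(B+y*RY+x*RX+[0,0,.138],K,T); cv2.circle(a,tuple(int(round(t)) for t in q),1,(0,0,255),-1)
q=pf(B+.05*RY+[0,0,.085],K,T); cv2.circle(a,tuple(int(round(t)) for t in q),1,(0,0,255),-1)
cv2.imwrite('pics/wr6c.png',cv2.resize(a[100:300,150:350],None,fx=3,fy=3,interpolation=2))
E
```

```text
{'time_s': 9.25, 'q': [-4.0592, 20.4689, 81.4187, -0.0457, 78.1259, -88.5258], 'position': [0.5169, 0.0809, 0.2197], 'ft_force': [-0.2828, -0.4437, -0.7954], 'wrist_torque': [-0.0366, 0.045, -0.0437], 'grip_width': 0.0509}
shift [1.000e-04 7.000e-04 1.658e-01] turn [-0.001  -0.0003 -0.005 ]
shift [1.000e-04 9.000e-04 3.491e-01] turn [-0.001  -0.0003 -0.005 ]
```

View pics/wr6c.png

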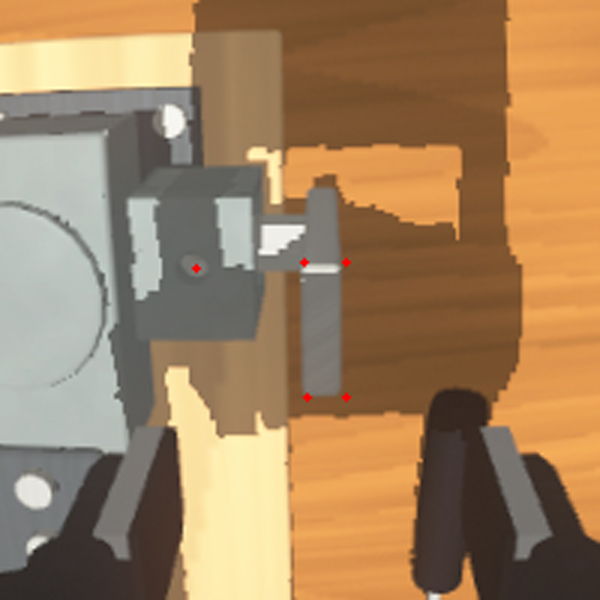

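View pics/wr6.png

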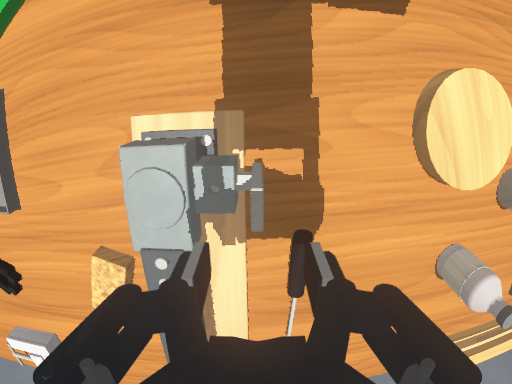

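Emit:
step_arm --steps '[0.6,0,-0.002,0.1,0,0,0,0.6,0,-0.002,0.2,0,0,0,0.6,0,-0.002,0.28,0,0,0,0.6,0,-0.002,0.345,0,0,0,0.6,0,-0.002,0.355,0,0,0,0.6,0,-0.002,0.355,0,0,0,0.6,0,-0.002,0.355,0,0,0]'

```text
time_s: 9.95
position: [0.5174, 0.0806, 0.1145]
tool_rot: [[-0.996, 0.094, 0.002], [0.094, 0.996, -0.0], [-0.002, -0.0, -1.0]]
ft_force: [-0.6, -0.7, -0.0]
grip_width: 0.0514
```

```bash
python3 - <<'E'
from h import *
im,d,K,T=shot('wrist','wr7.png'); st()
h=B+.09*RY
cmd([h[0],h[1],.114],down(RY))
cv2.imwrite('pics/wr7c.png',cv2.resize(im[150:350,150:350],None,fx=3,fy=3,interpolation=2))
E
```

```text
{'time_s': 10.0, 'q': [-4.1168, 27.2157, 90.1502, 0.0009, 62.5308, -88.7498], 'position': [0.5174, 0.0806, 0.1145], 'ft_force': [-0.0765, -0.7233, 0.2879], 'wrist_torque': [-0.0155, -0.0648, -0.016], 'grip_width': 0.0512}
shift [0.0021 0.0016 0.0017] turn [ 0.0001  0.0023 -0.0015]
```

View pics/wr7c.png

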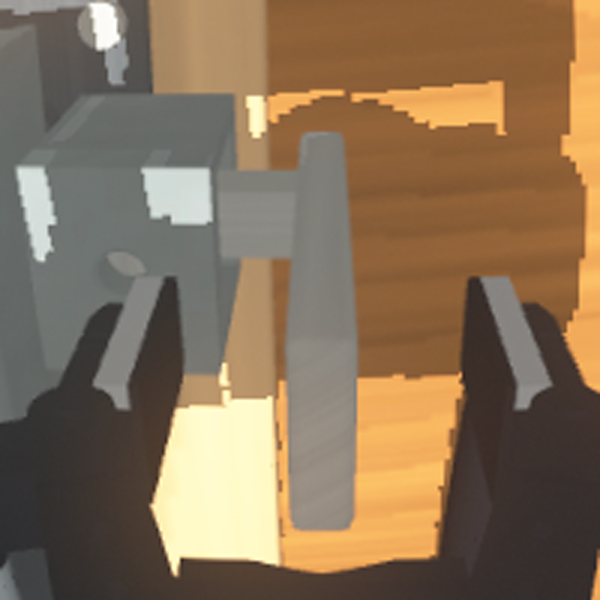

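Handle sits between the pads (crop centre ≈ (322,430)), roughly centred. Close with 90 N.

Emit:
step_arm --steps '[0.1,0,0,0,0,0,0,0.05,0,0,0,0,0,0,0.05,0,0,0,0,0,0,0.05,0,0,0,0,0,0,0.05,0,0,0,0,0,0,0.05,0,0,0,0,0,0,0.05,0,0,0,0,0,0]' --grip_force 90

```text
time_s: 10.7
position: [0.517, 0.0806, 0.1138]
tool_rot: [[-0.996, 0.093, 0.0], [0.093, 0.996, -0.0], [-0.0, -0.0, -1.0]]
ft_force: [-0.5, -0.7, 7.1]
grip_width: 0.0089
```

```bash
python3 - <<'E'
from h import *
st()
E
```

```text
{'time_s': 10.7, 'q': [-4.1178, 27.2736, 90.2029, -0.0032, 62.5085, -88.7834], 'position': [0.517, 0.0806, 0.1138], 'ft_force': [-0.5288, -0.6588, 7.0504], 'wrist_torque': [-0.1386, 0.2314, 0.0015], 'grip_width': 0.0089}
```

Emit:
step_arm --steps '[0.05,0,0.015,0,0,0,0,0.05,0,0.03,0,0,0,0,0.05,0,0.045,0,0,0,0,0.05,0,0.062,0,0,0,0,0.05,0,0.062,0,0,0,0,0.05,0,0.062,0,0,0,0]'

```text
time_s: 11.3
position: [0.5186, 0.0978, 0.1137]
tool_rot: [[-0.996, 0.093, -0.0], [0.093, 0.996, -0.003], [0.0, -0.003, -1.0]]
ft_force: [-3.0, -10.4, 6.3]
grip_width: 0.0088
```

```bash
python3 - <<'E'
from h import *
im,d,K,T=shot('wrist','wr8.png'); st()
s=env.observe(); print((np.array(s['position'])-[.517,.0806,.1138])@np.stack([RX,RY,[0,0,1]],1))
cv2.imwrite('pics/wr8c.png',cv2.resize(im[150:350,150:350],None,fx=3,fy=3,interpolation=2))
# lift plan
P0=np.array(s['position'])-B
rx,ry,rz=P0@RX,P0@RY,P0[2]; R0=np.array(s['tool_rot'])
for th in [.06,.12,.18,.2515]:
    v=np.array([rx-.32,rz-.09]); x=v[0]*np.cos(th)+v[1]*np.sin(th); z=-v[0]*np.sin(th)+v[1]*np.cos(th)
    p=B+RX*(x+.32)+RY*ry+np.array([0,0,z+.09]); R=Ro.from_rotvec(RY*th).as_matrix()@R0
    print(th); cmd(p,R)
E
```

```text
{'time_s': 11.35, 'q': [-2.1184, 27.6731, 89.4432, -0.1719, 62.9075, -86.7026], 'position': [0.5186, 0.0978, 0.1137], 'ft_force': [-3.163, -9.8221, 4.4352], 'wrist_torque': [-1.314, 0.3837, -0.0238], 'grip_width': 0.0088}
[ 1.45155504e-05  1.72296120e-02 -1.09932562e-04]
0.06
shift [-0.0066 -0.0002 -0.0638] turn [ 0.      0.0764 -0.0002]
0.12
shift [-0.0171 -0.0003 -0.127 ] turn [ 1.000e-04  1.528e-01 -4.000e-04]
0.18
shift [-0.0313 -0.0005 -0.1895] turn [ 1.000e-04  2.292e-01 -6.000e-04]
0.2515
shift [-0.0531 -0.0007 -0.2628] turn [ 2.000e-04  3.202e-01 -9.000e-04]
```

View pics/wr8c.png

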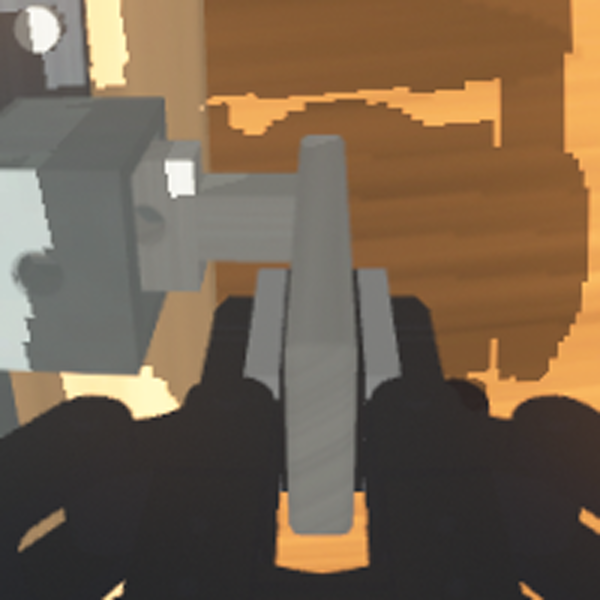

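Emit:
step_arm --steps '[0.05,0,0.003,0,0,0,0,0.05,-0.003,0.003,-0.032,0,0.038,0,0.05,-0.007,0.003,-0.064,0,0.076,0,0.05,-0.012,0.003,-0.096,0,0.115,0,0.05,-0.017,0.003,-0.127,0,0.153,0,0.05,-0.024,0.003,-0.159,0,0.191,0,0.05,-0.031,0.003,-0.19,0,0.229,0,0.05,-0.042,0.003,-0.227,0,0.275,0,0.05,-0.053,0.003,-0.263,0,0.32,0,0.05,-0.053,0.003,-0.263,0,0.32,0]'

```text
time_s: 12.35
position: [0.5345, 0.0968, 0.1923]
tool_rot: [[-0.963, 0.094, -0.251], [0.092, 0.996, 0.02], [0.252, -0.003, -0.968]]
ft_force: [-4.5, -10.9, -3.8]
grip_width: 0.0086
```

```bash
python3 - <<'E'
from h import *
im,d,K,T=shot('wrist','wr9.png')
im,d,K,T=shot('scene','sc9.png'); st()
s=env.observe(); print(((np.array(s['position'])-[.517,.0806,.1138])@np.stack([RX,RY,[0,0,1]],1)).round(4))
cv2.imwrite('pics/sc9c.png',cv2.resize(im[130:330,150:350],None,fx=3,fy=3,interpolation=2))
E
```

```text
{'time_s': 12.45, 'q': [-2.4702, 29.827, 71.8363, 0.5481, 92.8753, -87.1039], 'position': [0.5342, 0.0969, 0.1915], 'ft_force': [-4.2947, -9.5678, -3.2476], 'wrist_torque': [-1.2548, -0.1736, 0.4156], 'grip_width': 0.0093}
[0.0156 0.0178 0.0777]
```

View pics/sc9c.png

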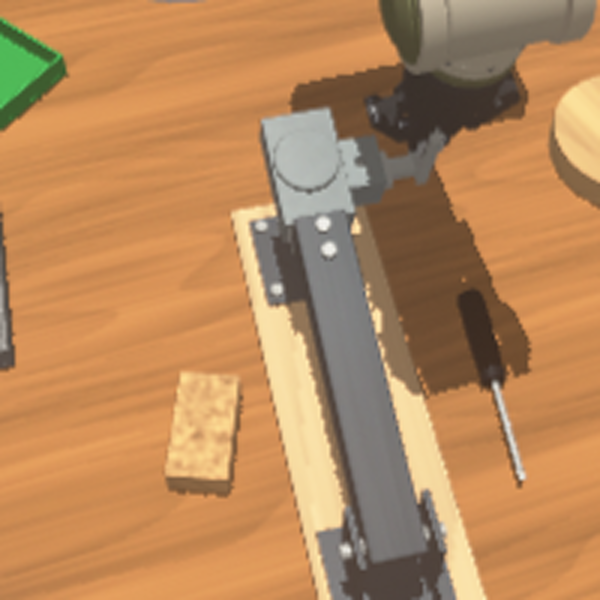

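View pics/wr9.png

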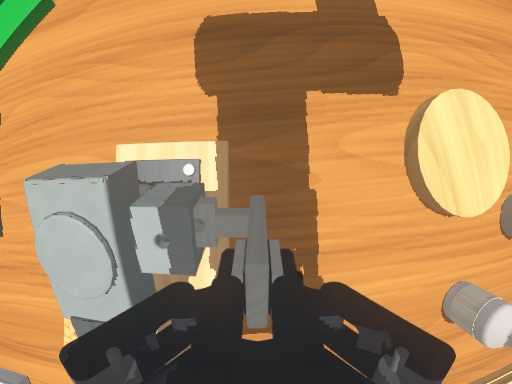

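Emit:
step_arm --steps '[0.05,0,0,-0.007,0,0.005,0,0.05,0,0,-0.007,0,0.005,0,0.05,0,0,-0.007,0,0.005,0,0.05,0,0,-0.007,0,0.005,0,0.05,0,0,-0.007,0,0.005,0,0.05,0,0,-0.007,0,0.005,0,0.05,0,0,-0.007,0,0.005,0,0.05,0,0,-0.007,0,0.005,0]'

```text
time_s: 13.25
position: [0.5348, 0.0968, 0.1933]
tool_rot: [[-0.963, 0.094, -0.254], [0.092, 0.996, 0.021], [0.255, -0.003, -0.967]]
ft_force: [-1.0, -10.1, -3.6]
grip_width: 0.0093
```

```bash
python3 - <<'E'
from h import *
st()
im,d,K,T=shot('top','top10.png'); print(np.abs(env.observe()['qvel']).max())
cv2.imwrite('pics/top10c.png',cv2.resize(im[100:260,170:420],None,fx=3,fy=3,interpolation=2))
im,d,K,T=shot('scene','sc10.png')
v,u=np.mgrid[0:384,0:512]; P=np.stack([(u-K[0,2])/K[0,0]*d,(v-K[1,2])/K[1,1]*d,d],-1)@T[:3,:3].T+T[:3,3]
for X in (.5,.52,.54):
    m=(abs(P[...,0]-X)<.008)&(abs(P[...,1]+.008)<.02)&(P[...,2]>.08); print(X,np.median(P[m][:,2]))
im,d,K,T=shot('wrist','wr10.png')
s=env.observe(); print(((np.array(s['position'])-[.517,.0806,.1138])@np.stack([RX,RY,[0,0,1]],1)).round(4)); st()
E
```

```text
{'time_s': 13.25, 'q': [-2.4776, 29.8769, 71.4533, 0.5575, 93.4135, -87.1045], 'position': [0.5348, 0.0968, 0.1933], 'ft_force': [-1.0377, -10.0866, -3.5654], 'wrist_torque': [-1.2194, -0.3369, 0.3939], 'grip_width': 0.0093}
0.16527049304942884
0.5 0.19760771056053983
0.52 0.19548462723485527
0.54 0.19043410134457928
[0.0162 0.0177 0.0795]
{'time_s': 13.4, 'q': [-2.4801, 29.8758, 71.4551, 0.5542, 93.4136, -87.1051], 'position': [0.5347, 0.0968, 0.1933], 'ft_force': [-2.049, -10.6288, -4.0107], 'wrist_torque': [-1.217, -0.274, 0.431], 'grip_width': 0.009}
```

View pics/top10c.png

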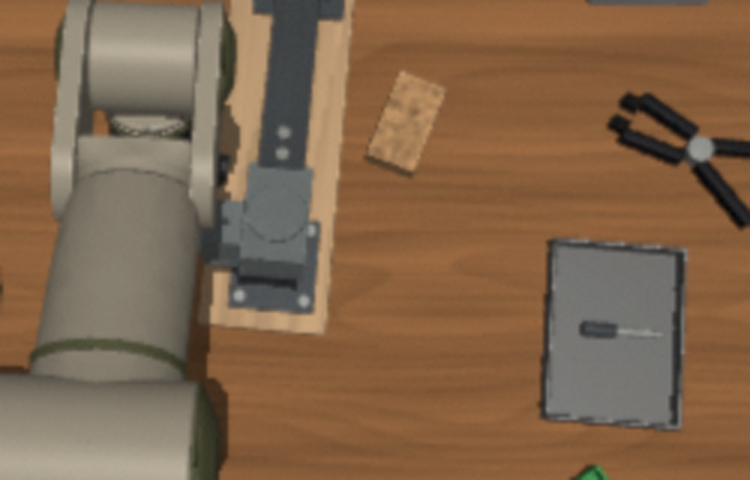

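View pics/wr10.png

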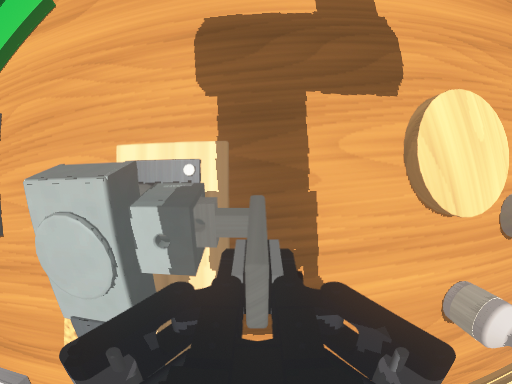

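```bash
python3 -c "
from h import *
print(close_job()); st()"
```

```text
the job is handed in; nothing more can be done
None
the job is handed in; nothing more can be done
```

The trailer tongue is uncoupled, and I handed in the job with the gripper still holding the coupler end up. The job took about 13.4 s of the 54 s allowed.

- **Pin:** I drew it straight up out of the latch and laid it in the grey tray, not the green one. The last top picture shows it lying fully inside.
- **Latch:** I pinched the handle across its thickness and pulled it about 17–18 mm. The spring force of about 10 N agrees with that, and the wrist pictures show it still pulled out.
- **Tongue:** I lifted it along its arc, tilting the gripper with it. The gripper point rose 79.5 mm. Depth puts the boss top at about 195–198 mm, up from 114 mm, which is roughly 8 cm.
- **Holding still:** Joint speeds were at most about 0.2°/s, the grip width was steady at about 9 mm, and nothing else was under the coupler.
- **Bystanders:** The sander and clamp look unmoved in the last top picture, as do the disc and glue bottle in the wrist view and the driver in the picture taken just after the lift. I did not compare positions number by number. The jar was only partly in view at the end.
- **Disagreements:** The grip widths read a little under the stated sizes, about 14.5 mm for the 16 mm pin grip and 9 mm for the 10 mm plate. My first ball position was about 1.5 mm off along x, and I corrected it from the wrist picture before grasping.

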